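# Ready the stall's counter scale

## Task

Get the counter scale ready for weighing: first hang the empty weighing pan by its handle on the scale's two hooks and let go of it. Then turn the loose zeroing knob to match the D-shaped spindle on top of the scale, push it fully home on the spindle and press spindle and knob right down against the spring. Finish while still holding the knob pressed down, with the pan left hanging, and do not disturb the other things on the table.

Things in the scene. Friction and masses are not known exactly. Their poses are not given: they have to be found in the camera images.
- pan_grip (a point): Weighing pan, on the table left or right of the scale: aluminium tray 80 x 140 mm, 55 mm tall, with a rigid steel handle arching lengthwise over it; up to 0.34 kg, ends alike. Point: middle of the handle's top bar, on its axis, 145 mm above the pan's underside. The bar is 10 mm thick, runs along y, straight 62 mm each way; its uprights are at y = +-70 mm. x across the pan, z up.
- scale: Counter scale, fixed: grey box 150 (x) x 180 (y) mm, 150 mm tall, dial on its +x face. Origin: centre of its underside; -x is its front, towards the robot. From its top's front edge rise two steel hooks that point to -x. They can be entered only from the -x side, the hooks passing between the pan's handle bar and the tray; then lower the bar onto them.
- hook_seat (a point): Where the middle of the handle bar's axis shall rest: half-way between the hooks, 200 mm above the table, 60 mm in front of the scale's front face; axes as the scale. The hooks are prongs 8 mm thick at y = +-40 mm, level from 64 mm on the +x side to 23 mm on the -x side; their ends (x = -31) turn up to 11 mm above this point, so the bar's axis must pass more than 16 mm above it.
- knob_center (a point): Loose black plastic zeroing knob, 60 g, upright on the table on the other side from the pan. Point: on its axis, half-way up, 20 mm above its underside (40 mm tall). Round skirt 48 mm across, 18 mm tall; on it a finger bar 44 mm long (along x), 14 mm thick (along y), 22 mm tall. A nose that stands 10 mm out of the skirt and a white line on the bar's top point to +x.
- knob_bore (a point): Mouth of the knob's D-shaped bore, at the centre of its underside, axes as the knob: 14 mm deep, 13.5 mm across, its flat 3.75 mm from the axis on the +x side (the nose's side).
- spindle_tip (a point): Centre of the top end of the upright steel D spindle, 178 mm above the table when not pressed. 12 mm thick, flat 3 mm from its axis on this frame's +x side; the last 3 mm taper by 2 mm. It cannot turn; its yaw differs from the scale's. Knob fully home: knob's x along this x (within about 0.1 rad), knob_center 6 mm above this point.
- bezel: Dark round bezel round the spindle, 60 mm across, 6 mm tall, fixed on the scale's top; origin: centre of its underside, 25 mm behind the scale's centre (+x). The spindle stands 22 mm out of it. A white mark on it lies on the side of the spindle's flat (+x).
- spindle (a joint): How far the sprung spindle is pressed down, m: 0 free, 0.006 fully down. The spring needs about 2.5 N to start and 5.5 N fully down; it comes up again when let go.
- nut_jar: Bystander, leave alone: clear jar with a screw lid, 72 mm across, 130 mm tall
- tub: Bystander, leave alone: round lidded tub, 110 mm across, 85 mm tall
- weight: Bystander, leave alone: small brass weight, 42 mm across, 48 mm tall
- dish: Bystander, leave alone: small steel dish, 84 mm across, 30 mm tall
- glass: Bystander, leave alone: small green glass, 60 mm across, 65 mm tall
- spoon: Bystander, leave alone: wooden spoon, 200 mm long, lying flat; origin under its middle

How it is judged:
By the outcome, as a careful person would: the job done as asked, in the order asked, and still so for the second after the job is handed in, while the arm keeps its last pose, push and grip.
It also fails if it takes over 64 s, if anything falls off the work surface, if the arm or the gripper's body presses on something with over 40 N, if the wrist force passes 120 N, or if a joint passes its speed limit or range.

## Robot

A 7-joint arm with a two-finger parallel gripper is mounted at the origin on the work surface. World frame = base frame: x ahead of the robot, y to its left, z up, the work surface at z = 0. Lengths are in m, angles in rad, forces in N, time in s.
With the tool pointing down it reaches from about 0.425 to 0.925 m from the base axis. Payload 6.8 kg.
Tool frame: the origin (TCP) lies on the centre line of the jaws, within the pads' length; the fingertips stand bot.tip_reach ahead of it and the grasp point (between the pads) lies 3 mm ahead of it (bot.tip_reach is the distance from the TCP to the fingertips, in m); z points along the fingers, y is the line along which they close (so a half turn about z gives the same grasp; the last joint's range is limited). The gripper opens to 85 mm and grips with 20 to 120 N. Pads are 22 mm wide; open, the fingers measure 114 mm over their backs; the gripper's body (76 mm by 85 mm) begins 54 mm behind the grasp point. The pads swing forward as they close: fully open they stand 13 mm farther back than shut.
Start: joints at [-1.324, 0.477, 0.022, 1.555, -0.011, 1.109, -0.083], TCP at [0.234, 0.633, 0.253] pointing down, gripper open.
Joint ranges: [-2.96, 2.96], [-0.34, 2.1], [-1.41, 1.46], [0.24, 2.44], [-1.37, 4.51], [0.17, 1.92], [-2.96, 2.96]. Speed limits (rad/s): [2.39, 2.39, 3.14, 3.14, 3.14, 3.14, 3.14].

## Interface

Orientations are given as a unit quaternion [w, x, y, z].
In Python, from station import bot gives the robot as it stands.
- The arm moves only by the tool jog_arm, never from a script. Its argument "deltas" is a list of rows, each a list of 7 numbers: the shift along the world's x, y, z in m, then the turn, a rotation vector about the world's x, y, z in rad, then the opening, from 0 (shut) to 1 (fully open). In form: [[x, y, z, rx, ry, rz, grip], ...]. A call has 1 to 10 rows; each row shifts and turns the commanded pose from where the row before left it; what a row does not reach is not made up. A row lasts 1/10 s, in which the tool goes at most 50 mm and 8.59 degrees, less where a joint would pass 70% of its speed; a pose out of reach is approached as far as the arm can. A call with a gripper value outside its range is refused whole. The fingers move at their own pace and stop on an object; "newtons" is the grip in N (left out, the last holds). Time passes only in rows, so rows that do not move let the fingers close. It gives the time, the measured TCP pose, the force, the opening and the grip force at its end, in the units of the state.
- bot.get_obs(): the state, without advancing time (a new reading comes with each control period).
- bot.read_camera(name): name is "scene" or "top"; returns a dict with "img" (384x512x3 uint8, red, green, blue), "K" (3x3 intrinsics, pixels), "eye" and "attitude" of the camera in the world. Camera axes: x right, y down, z forward; pixel columns grow to the right and rows downward; lengths in m; the calibration is good to about 2 mm. A picture is of the moment at which its call begins. There is no depth.
- bot.hand_in(): hands the job in; it is judged then, once.
The state is a dict: "t": time; "q": joint angles; "joint_vel": joint speeds; "joint_torque": joint torques, N m; "eef_pos": TCP position; "tool_rot": TCP orientation; "contact_force": force on the tool from outside, world axes, zero at the start; "torque": the same for the moment, N m; "gripper_width": opening from 0.0 (shut) to 1.0 (fully open); "grasp_force": force on a finger pad.
Only numpy, scipy, OpenCV 4.12 (cv2) and the standard library are available. Lean on these libraries where they do the work, as an engineer would, in place of code of your own. Each camera call takes 0.05 s, during which the arm holds its last target. There are 200 camera calls.

## Working session

There is one attempt and no reset: what is moved stays moved. The work goes in short steps, Python scripts to look and compute and a tool call to move; the robot and the scene stay as the last step left them, time stands still between calls to the robot, and variables do not carry over. Pictures are saved under pics/ and viewed, at most 10 in all, crops included, and the job is handed in when it is done.

Besides the shell and the picture viewer there is one more tool, called after ">>>" by a JSON object that holds its "api" and its "payload". jog_arm: Moves the arm, as the interface text tells. Its arguments: {"type":"object","properties":{"deltas":{"type":"array"},"newtons":{"type":"number"}},"required":["deltas"]}

```bash
ls; mkdir -p pics; cat > h.py <<'E'
from station import bot
import numpy as np, cv2
from scipy.spatial.transform import Rotation as R
def cam(n):
    c=bot.read_camera(n); 
    a=np.array(c["attitude"],float)
    c["R"]=a if a.shape==(3,3) else R.from_quat(a[[1,2,3,0]]).as_matrix()
    return c
def save(c,fn,crop=None,s=1):
    im=c["img"][:,:,::-1]
    if crop: x0,y0,x1,y1=crop; im=im[y0:y1,x0:x1]
    cv2.imwrite(fn,cv2.resize(im,None,fx=s,fy=s,interpolation=cv2.INTER_CUBIC))
def ray(c,u,v):
    return c["R"]@np.linalg.solve(c["K"],[u,v,1.])
def at_z(c,u,v,z):
    d=ray(c,u,v);e=np.array(c["eye"]);return e+d*(z-e[2])/d[2]
def proj(c,p):
    q=np.array(c["K"])@(c["R"].T@(np.array(p)-c["eye"]));return q[:2]/q[2]
E
python3 - <<'E'
from h import *
print(bot.tip_reach, bot.get_obs())
import pickle
for n in("top","scene"):
    c=cam(n);print(n,c["eye"],c["attitude"],c["K"]);save(c,f"pics/{n}0.png",s=1.5);pickle.dump(c,open(n+"0.pkl","wb"))
E
```

```text
pics
0.022 {'t': 0.0, 'q': array([-1.32410197,  0.47779372,  0.02236227,  1.5564835 , -0.0115192 ,
        1.1093079 , -0.08310177]), 'joint_vel': array([-5.08621451e-04, -8.50528478e-04,  2.27919670e-05,  8.17842413e-04,
        7.93119844e-04,  1.73348169e-03,  1.26132327e-03]), 'joint_torque': array([ 6.01403517e-04, -5.96453762e+01,  1.60857640e+00, -2.81193280e+01,
        1.25494946e-02,  9.35210672e-03,  1.87404157e-05]), 'eef_pos': array([0.23431586, 0.63241621, 0.25231687]), 'tool_rot': array([-9.90041267e-05,  1.76472597e-01,  9.84305112e-01, -9.26776135e-04]), 'contact_force': array([ 0.54968153, -1.16394989,  0.09695707]), 'torque': array([ 0.03415776, -0.01768931, -0.02837614]), 'grasp_force': 0.0, 'gripper_width': 0.9980798592029896}
top [0.41238587 0.00170178 1.08523809] [ 0.03780635 -0.70405517  0.70759563 -0.04674845] [[417.21650143   0.         250.27069714]
 [  0.         417.21650143 190.13626754]
 [  0.           0.           1.        ]]
scene [1.22472336 0.01026924 0.98025406] [-0.23745184  0.66975326  0.66273888 -0.23627183] [[392.70494196   0.         258.54927603]
 [  0.         392.70494196 190.27094055]
 [  0.           0.           1.        ]]
```

View pics/top0.png

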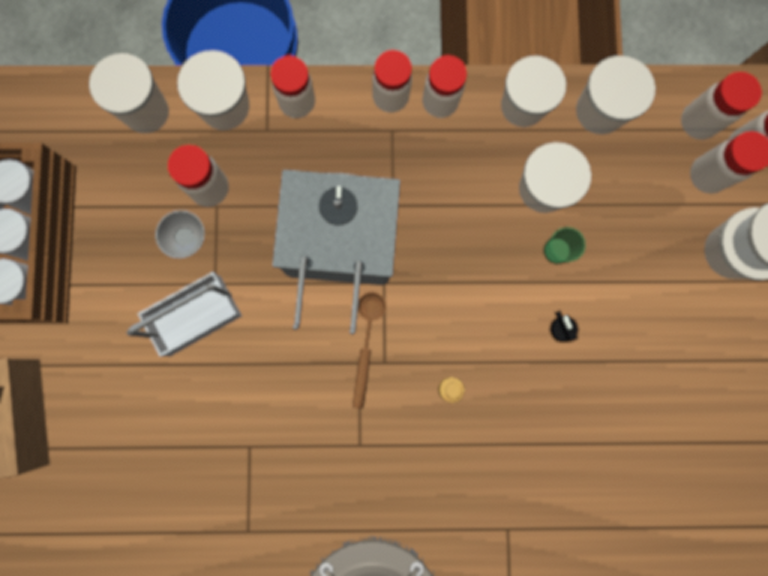

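View pics/scene0.png

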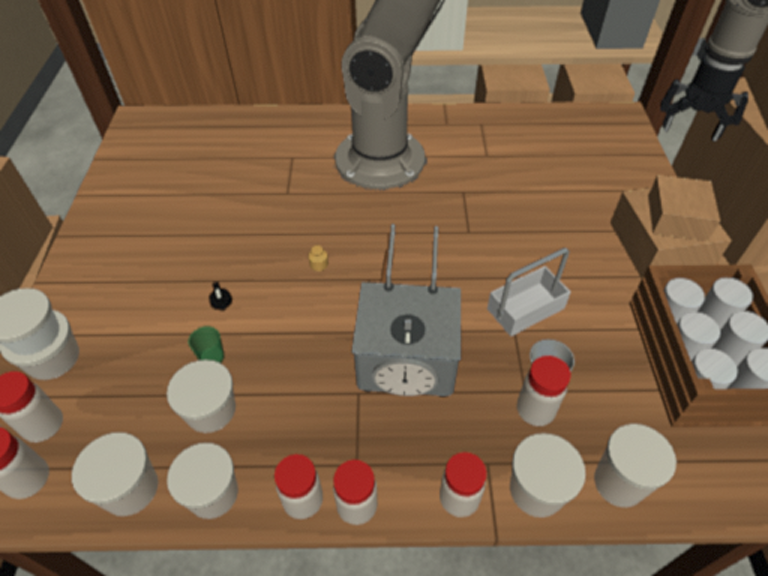

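The pan is at the top view's left (+y) and the knob at the right (-y). The scale sits in the middle, with the spoon under and in front of the hooks. I'll enlarge the areas that matter.

```bash
cat > mont.py <<'E'
from h import *
def tile(c,x0,y0,x1,y1,s):
    im=c["img"][y0:y1,x0:x1,::-1]
    im=cv2.resize(im,None,fx=s,fy=s,interpolation=cv2.INTER_CUBIC)
    for u in range((x0+9)//10*10,x1,10):
        cv2.line(im,(int((u+.5-x0)*s),0),(int((u+.5-x0)*s),6),(0,255,255),1); cv2.putText(im,str(u),(int((u-x0)*s)-8,16),0,.35,(0,255,255),1)
    for v in range((y0+9)//10*10,y1,10):
        cv2.line(im,(0,int((v+.5-y0)*s)),(6,int((v+.5-y0)*s)),(0,255,255),1); cv2.putText(im,str(v),(8,int((v-y0)*s)+8),0,.35,(0,255,255),1)
    return im
def mont(tiles,fn):
    rows=[]
    for r in tiles:
        h=max(t.shape[0] for t in r)
        rows.append(np.hstack([cv2.copyMakeBorder(t,0,h-t.shape[0],0,4,0) for t in r]))
    w=max(r.shape[1] for r in rows)
    im=np.vstack([cv2.copyMakeBorder(r,0,4,0,w-r.shape[1],0) for r in rows]); print(im.shape); cv2.imwrite(fn,im)
E
python3 - <<'E'
from mont import *
import pickle
t=pickle.load(open("top0.pkl","rb"));s=pickle.load(open("scene0.pkl","rb"))
mont([[tile(t,82,177,164,240,5),tile(t,362,202,392,232,10)],[tile(s,320,160,385,225,4),tile(s,134,184,160,210,10),tile(s,250,195,295,240,6)]],"pics/m1.png")
mont([[tile(t,178,108,272,228,5),tile(t,205,115,245,155,8)]],"pics/m2.png")
E
```

```text
(593, 802, 3)
(604, 798, 3)
```

View pics/m1.png

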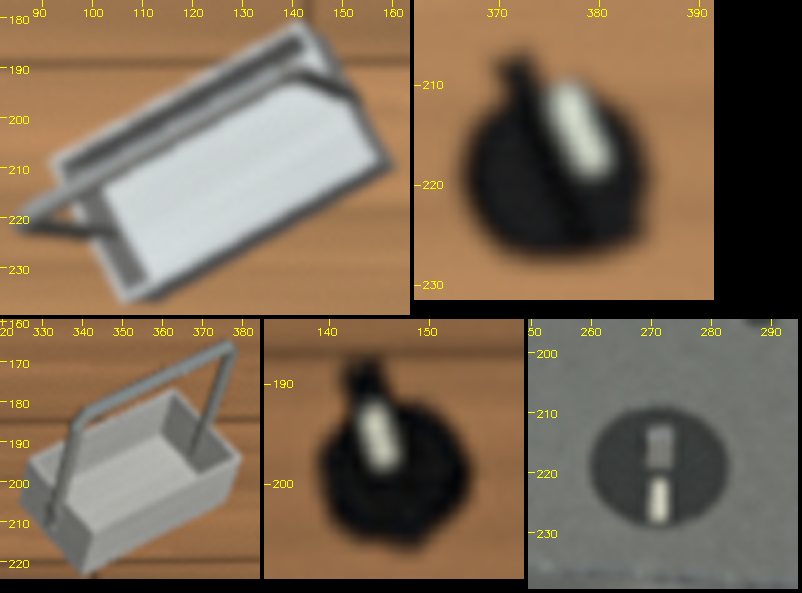

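View pics/m2.png

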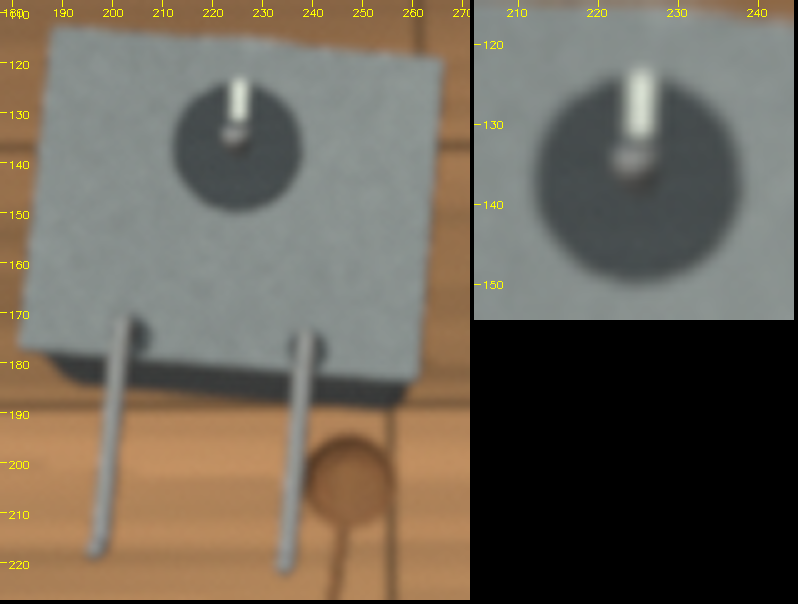

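```bash
cat > fit.py <<'E'
from mont import *
import pickle
from scipy.optimize import least_squares
t=pickle.load(open("top0.pkl","rb"));s=pickle.load(open("scene0.pkl","rb"))
# scale from top-view corners
def fit(obs,x0):  # obs: (cam, pixel, local pt)
    def W(p,l): c,si=np.cos(p[2]),np.sin(p[2]);return np.array([p[0]+c*l[0]-si*l[1],p[1]+si*l[0]+c*l[1],l[2]])
    def f(p): return np.concatenate([proj(c,W(p,l))-px for c,px,l in obs])
    r=least_squares(f,x0,loss="soft_l1");print(np.round(r.x,4),np.round(r.fun.reshape(-1,2),1).tolist());return r.x
E
cat > run.py <<'E'
from fit import *
print("scale");fit([(t,(181.1,176.9),(-.075,.09,.15)),(t,(187.9,113.1),(.075,.09,.15)),(t,(265.9,119.5),(.075,-.09,.15)),(t,(260.9,183.5),(-.075,-.09,.15)),
 (t,(225,137.1),(.025,0,.156)),(s,(271.3,219.2),(.025,0,.156)),
 (t,(196.5,218),(-.166,.04,.211)),(t,(234.5,221.5),(-.166,-.04,.211))],[.65,.05,0])
print("bezel c",at_z(t,225,137.1,.156),at_z(s,271.3,219.2,.156))
print("tip",at_z(t,224.4,134.5,.178),at_z(s,271.5,213.3,.178))
print("mark",at_z(t,225.4,127.25,.156),at_z(s,271.3,224.7,.156))
print("pan")
for a,b in(((85.9,219.5),(338.8,184.2)),((140.5,191.1),(377.5,166.5))):
    print(at_z(t,*a,.145),at_z(s,*b,.145))
for p in((91.5,208.5),(141.9,181.5),(160.1,209.5),(106.5,236.9)): print(" rim",at_z(t,*p,.055))
print("knob line",at_z(t,378.1,214.5,.04),at_z(s,145.1,195.3,.04))
print(" ends",at_z(t,376.6,210,.04),at_z(t,379.8,218.7,.04),at_z(s,144.6,191.5,.04),at_z(s,146,199,.04))
print(" nose",at_z(t,371.6,206.3,.009),at_z(s,143.1,188.1,.009)," skirt",at_z(t,375,218.5,.009))
print("weight",at_z(t,301,259,.0),"spoon",at_z(t,248,203,0),at_z(t,239,271,0),"glass",at_z(t,376,164,.03),"dish",at_z(t,120,156,.02))
E
python3 run.py
```

```text
scale
[ 0.6217  0.049  -0.0872] [[0.3, 0.3], [0.1, -0.0], [-0.1, 0.0], [-0.2, 0.3], [-0.2, -0.3], [-0.1, -0.9], [-0.1, -0.3], [0.1, -0.6]]
bezel c [0.64593265 0.04644021 0.156     ] [0.6494773  0.04707875 0.156     ]
tip [0.64632219 0.04672339 0.178     ] [0.64680023 0.04714741 0.178     ]
mark [0.668933   0.04556146 0.156     ] [0.66637109 0.04656505 0.156     ]
pan
[0.46072458 0.35807496 0.145     ] [0.52573121 0.23851854 0.145     ]
[0.52426699 0.23779307 0.145     ] [0.46048213 0.35925671 0.145     ]
 rim [0.49234211 0.37957309 0.055     ]
 rim [0.55898997 0.25753738 0.055     ]
 rim [0.48905813 0.21102629 0.055     ]
 rim [0.42261352 0.34033872 0.055     ]
knob line [ 0.47492341 -0.33311348  0.04      ] [ 0.47537187 -0.33081075  0.04      ]
 ends [ 0.48627564 -0.3298026   0.04      ] [ 0.46434965 -0.33695286  0.04      ] [ 0.46038342 -0.33493053  0.04      ] [ 0.48975699 -0.32560639  0.04      ]
 nose [ 0.49814656 -0.3270112   0.009     ] [ 0.42108423 -0.35355263  0.009     ]  skirt [ 0.46647138 -0.33455392  0.009     ]
weight [ 0.36382022 -0.1419273   0.        ] spoon [ 0.50903728 -0.00630227  0.        ] [0.33449021 0.01762529 0.        ] glass [ 0.60566996 -0.33641327  0.03      ] dish [0.63081978 0.32438659 0.02      ]
```

Two-camera measurements agree to 1–2 mm:
- **Pan bar:** about (.493, .298), yaw .495.
- **Hook seat:** (.487, .061), yaw -.087.
- **Knob:** about (.466, -.335), yaw .31.
- **Spindle tip:** (.6466, .047), yaw about -.04.

Next I move over the pan.

>>> {"api": "jog_arm", "payload": {"deltas": [[0.026,-0.0335,-0.003,0,0,-0.072,0.7],[0.026,-0.0335,-0.003,0,0,-0.072,0.7],[0.026,-0.0335,-0.003,0,0,-0.072,0.7],[0.026,-0.0335,-0.003,0,0,-0.072,0.7],[0.026,-0.0335,-0.003,0,0,-0.072,0.7],[0.026,-0.0335,-0.003,0,0,-0.072,0.7],[0.026,-0.0335,-0.003,0,0,-0.072,0.7],[0.026,-0.0335,-0.003,0,0,-0.072,0.7],[0.026,-0.0335,-0.003,0,0,-0.072,0.7],[0.025,-0.0335,-0.003,0,0,-0.072,0.7]], "newtons": 60}}

```text
t: 1.1
eef_pos: [0.4942, 0.2963, 0.223]
tool_rot: [-0.0, 0.513, 0.858, -0.0]
contact_force: [0.6, 0.4, 0.1]
gripper_width: 0.703
grasp_force: 0.0
```

>>> {"api": "jog_arm", "payload": {"deltas": [[0,0,0,0,0,0,0.7],[0,0,0,0,0,0,0.7]]}}

```text
t: 1.3
eef_pos: [0.4938, 0.2968, 0.223]
tool_rot: [-0.0, 0.513, 0.858, -0.0]
contact_force: [-0.0, 1.8, -0.9]
gripper_width: 0.701
grasp_force: 0.0
```

>>> {"api": "jog_arm", "payload": {"deltas": [[-0.001,0.001,-0.02,0,0,0,0.7],[0,0,-0.02,0,0,0,0.7],[0,0,-0.02,0,0,0,0.7],[0,0,-0.015,0,0,0,0.7],[0,0,0,0,0,0,0],[0,0,0,0,0,0,0],[0,0,0,0,0,0,0],[0,0,0,0,0,0,0],[0,0,0,0,0,0,0]], "newtons": 60}}

```text
t: 2.2
eef_pos: [0.4929, 0.2998, 0.1494]
tool_rot: [0.0, 0.512, 0.859, 0.001]
contact_force: [-0.8, 1.5, 3.6]
gripper_width: 0.09
grasp_force: 58.5
```

>>> {"api": "jog_arm", "payload": {"deltas": [[0,0,0.01,0,0,0,0],[0,0,0.015,0,0,0,0],[0,0,0.02,0,0,0,0],[0,0,0.02,0,0,0,0],[-0.005,0,0.015,0,0,-0.03,0],[-0.01,-0.005,0.01,0,0,-0.05,0],[-0.012,-0.01,0,0,0,-0.06,0],[-0.013,-0.015,0,0,0,-0.07,0],[-0.013,-0.015,0,0,0,-0.07,0],[-0.01,-0.015,0,0,0,-0.07,0]]}}

```text
t: 3.2
eef_pos: [0.4285, 0.238, 0.2386]
tool_rot: [-0.0, 0.655, 0.756, -0.0]
contact_force: [0.1, 0.4, -1.5]
gripper_width: 0.09
grasp_force: 58.6
```

>>> {"api": "jog_arm", "payload": {"deltas": [[-0.005,-0.02,0,0,0,-0.07,0],[0,-0.02,0,0,0,-0.07,0],[0,-0.025,0,0,0,-0.06,0],[0,-0.025,0,0,0,-0.032,0],[0,-0.025,0,0,0,0,0],[0,-0.022,0,0,0,0,0],[0,-0.018,0,0,0,0,0],[0,-0.012,0,0,0,0,0],[0,-0.005,0,0,0,0,0],[0,0,0,0,0,0,0]]}}

```text
t: 4.2
eef_pos: [0.4245, 0.0664, 0.2384]
tool_rot: [-0.0, 0.737, 0.676, 0.0]
contact_force: [-0.4, 0.8, -1.1]
gripper_width: 0.091
grasp_force: 58.6
```

```bash
python3 - <<'E'
from mont import *
import pickle
o=bot.get_obs();print(o["t"],o["eef_pos"],o["tool_rot"])
t=cam("top");s=cam("scene");pickle.dump((t,s),open("p1.pkl","wb"))
mont([[tile(t,178,160,278,245,4),tile(s,235,115,330,210,4)]],"pics/m3.png")
E
```

```text
4.2 [0.42452968 0.06638325 0.23838961] [-2.86735738e-05  7.37275177e-01  6.75592556e-01  1.07369433e-04]
(384, 788, 3)
```

View pics/m3.png

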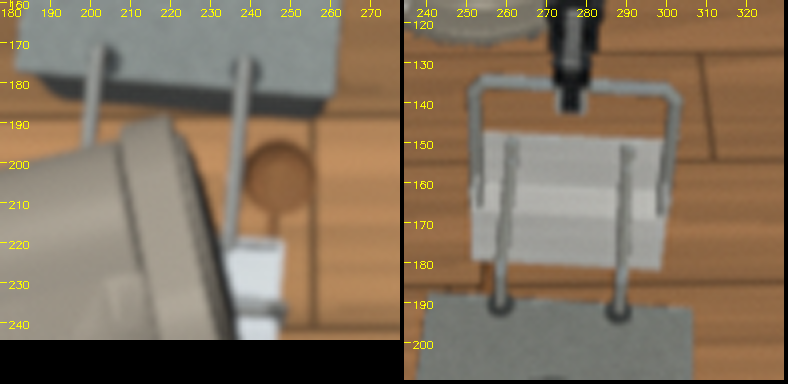

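The pan is level, square to the hooks and centred between them. The bar at about z .235 is clear above the hook tips, so I move in and lower.

>>> {"api": "jog_arm", "payload": {"deltas": [[0.006,-0.0005,0,0,0,0,0],[0.01,-0.001,0,0,0,0,0],[0.012,-0.001,0,0,0,0,0],[0.012,-0.001,0,0,0,0,0],[0.012,-0.001,0,0,0,0,0],[0.008,-0.001,0,0,0,0,0],[0.003,0,-0.005,0,0,0,0],[0,0,-0.008,0,0,0,0],[0,0,-0.01,0,0,0,0],[0,0,-0.007,0,0,0,0]]}}

```text
t: 5.3
eef_pos: [0.4864, 0.0614, 0.2069]
tool_rot: [-0.0, 0.737, 0.676, -0.001]
contact_force: [-0.4, -0.2, -2.0]
gripper_width: 0.09
grasp_force: 58.6
```

>>> {"api": "jog_arm", "payload": {"deltas": [[0,0,-0.003,0,0,0,0],[0,0,-0.001,0,0,0,0],[0,0,0,0,0,0,0]]}}

```text
t: 5.6
eef_pos: [0.4873, 0.0615, 0.2044]
tool_rot: [-0.0, 0.737, 0.676, 0.0]
contact_force: [-0.7, 0.1, -1.3]
gripper_width: 0.095
grasp_force: 58.9
```

>>> {"api": "jog_arm", "payload": {"deltas": [[0,0,-0.001,0,0,0,0],[0,0,-0.001,0,0,0,0],[0,0,0,0,0,0,0]]}}

```text
t: 5.9
eef_pos: [0.4879, 0.0615, 0.2037]
tool_rot: [-0.0, 0.737, 0.676, 0.001]
contact_force: [-5.5, -0.9, 12.3]
gripper_width: 0.09
grasp_force: 60.2
```

Contact made, so the bar is on the hooks. I ease off, open and rise.

>>> {"api": "jog_arm", "payload": {"deltas": [[0,0,0.001,0,0,0,0],[0,0,0,0,0,0,0.15],[0,0,0,0,0,0,0.3],[0,0,0,0,0,0,0.4],[0,0,0,0,0,0,0.4],[0,0,0,0,0,0,0.4],[0,0,0.01,0,0,0,0.4],[0,0,0.02,0,0,0,0.4],[0,0,0.03,0,0,0,0.4],[0,0,0.03,0,0,0,0.4]]}}

```text
t: 6.9
eef_pos: [0.4873, 0.0612, 0.2948]
tool_rot: [0.0, 0.737, 0.676, -0.0]
contact_force: [0.5, -0.3, 0.9]
gripper_width: 0.4
grasp_force: 0.0
```

>>> {"api": "jog_arm", "payload": {"deltas": [[0,-0.02,0.01,0,0,-0.06,0.5],[-0.001,-0.03,0,0,0,-0.1,0.5],[-0.002,-0.035,0,0,0,-0.11,0.5],[-0.002,-0.04,0,0,0,-0.12,0.5],[-0.002,-0.04,0,0,0,-0.12,0.5],[-0.002,-0.04,-0.01,0,0,-0.12,0.5],[-0.002,-0.04,-0.02,0,0,-0.12,0.5],[-0.002,-0.04,-0.02,0,0,-0.12,0.5],[-0.002,-0.04,-0.03,0,0,-0.11,0.5],[-0.002,-0.035,-0.03,0,0,-0.1,0.5]]}}

```text
t: 7.9
eef_pos: [0.4694, -0.3016, 0.1927]
tool_rot: [0.001, 0.98, 0.197, 0.0]
contact_force: [0.9, 1.0, -0.1]
gripper_width: 0.501
grasp_force: 0.0
```

>>> {"api": "jog_arm", "payload": {"deltas": [[-0.002,-0.02,-0.03,0,0,-0.06,0.5],[-0.002,-0.016,-0.03,0,0,-0.035,0.5],[0,0,0,0,0,0,0.5]]}}

```text
t: 8.2
eef_pos: [0.4625, -0.3363, 0.1301]
tool_rot: [-0.001, 0.989, 0.151, -0.003]
contact_force: [-0.4, -0.2, -0.4]
gripper_width: 0.5
grasp_force: 0.0
```

```bash
python3 - <<'E'
from mont import *
import pickle
o=bot.get_obs();print(o["t"],o["eef_pos"],o["tool_rot"],o["q"])
t=cam("top");s=cam("scene");pickle.dump((t,s),open("p2.pkl","wb"))
mont([[tile(t,178,108,278,238,4),tile(s,225,135,320,235,4)]],"pics/m4.png")
E
```

```text
8.2 [ 0.46250795 -0.33628812  0.130064  ] [-8.99771799e-04  9.88516040e-01  1.51075787e-01 -3.36693838e-03] [-0.04567384  0.57617221  0.76343392  1.94568829 -0.52723869  0.83643608
 -0.26246026]
(524, 788, 3)
```

View pics/m4.png

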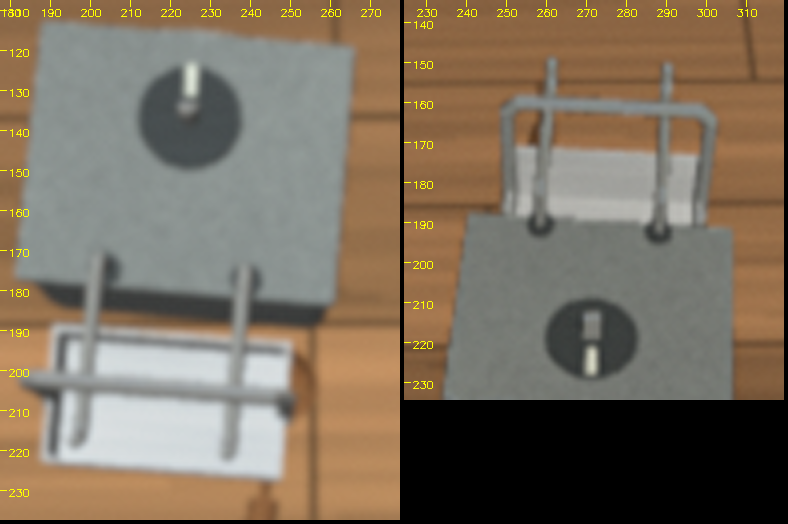

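The pan hangs correctly, with the bar across both hooks at top view (185–285, 203–206), and the tray is level. Now down to the knob.

>>> {"api": "jog_arm", "payload": {"deltas": [[0,0,-0.02,0,0,0,0.5],[0,0,-0.02,0,0,0,0.5],[0,0,-0.02,0,0,0,0.5],[0,0,0,0,0,0,0.5],[0,0,0,0,0,0,0.5]], "newtons": 40}}

```text
t: 8.8
eef_pos: [0.4674, -0.3343, 0.0749]
tool_rot: [0.0, 0.988, 0.155, 0.001]
contact_force: [-0.6, 0.3, -0.0]
gripper_width: 0.499
grasp_force: 0.0
```

```bash
python3 - <<'E'
from mont import *
import pickle
o=bot.get_obs();print(o["t"],o["eef_pos"],o["tool_rot"])
t=cam("top");s=cam("scene");pickle.dump((t,s),open("p3.pkl","wb"))
mont([[tile(t,345,185,405,245,6),tile(s,120,165,180,225,6)]],"pics/m5.png")
E
```

```text
8.8 [ 0.46740704 -0.33431811  0.07490505] [3.47508357e-04 9.87946143e-01 1.54795583e-01 7.90568229e-04]
(364, 728, 3)
```

View pics/m5.png

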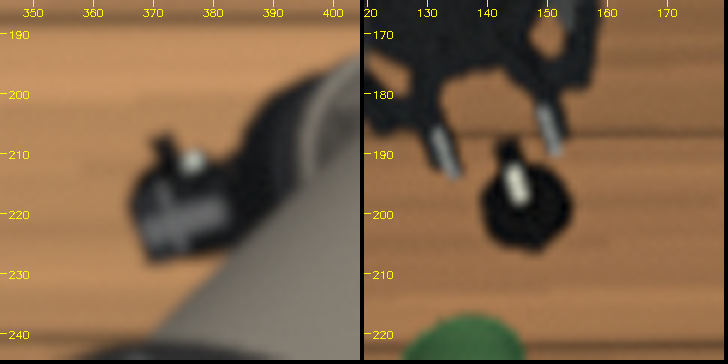

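Fingers straddle the bar and are aligned with it. I descend and grip.

>>> {"api": "jog_arm", "payload": {"deltas": [[-0.001,0,-0.015,0,0,0,0.5],[0,0,-0.012,0,0,0,0.5],[0,0,-0.005,0,0,0,0.4],[0,0,0,0,0,0,0.3],[0,0,0,0,0,0,0],[0,0,0,0,0,0,0],[0,0,0,0,0,0,0],[0,0,0,0,0,0,0]], "newtons": 50}}

```text
t: 9.7
eef_pos: [0.4655, -0.3344, 0.0414]
tool_rot: [-0.0, 0.988, 0.154, 0.0]
contact_force: [-0.0, -0.7, -0.8]
gripper_width: 0.149
grasp_force: 49.0
```

```bash
cat > yaw.py <<'E'
from h import *
import pickle
for k in ("p2.pkl",):
  for c,box in zip(pickle.load(open(k,"rb")),((208,118,243,156),(256,204,288,234))):
    x0,y0,x1,y1=box; g=c["img"][y0:y1,x0:x1].astype(float).min(2)
    b=(g<85).astype(np.uint8); n,l,st,ce=cv2.connectedComponentsWithStats(b); i=1+st[1:,4].argmax()
    hull=cv2.convexHull(np.argwhere(l==i)[:,::-1].astype(np.int32)); (cx,cy),ax,_=cv2.fitEllipse(hull)
    # mark: brightest blob
    m=g.copy(); 
    ys,xs=np.nonzero(g>170); w=g[ys,xs]-120
    mx,my=(xs*w).sum()/w.sum(),(ys*w).sum()/w.sum()
    C=at_z(c,x0+cx,y0+cy,.156);M=at_z(c,x0+mx,y0+my,.156);pts=np.array([at_z(c,x0+a,y0+b_,.156)[:2] for a,b_ in zip(xs,ys)])
    d=np.cov(pts.T,aweights=w);v=np.linalg.eigh(d)[1][:,1];v*=np.sign(v[0])
    print(C,M,len(xs),"yaw c->m",np.arctan2(M[1]-C[1],M[0]-C[0]),"yaw->from .6466,.0468",np.arctan2(M[1]-.0468,M[0]-.6466),"pca",np.arctan2(v[1],v[0]))
E
python3 yaw.py
```

```text
[0.64585019 0.04667198 0.156     ] [0.66898038 0.04543991 0.156     ] 15 yaw c->m -0.053216532477309016 yaw->from .6466,.0468 -0.06069676167022383 pca -0.02363442769499859
[0.64934581 0.04731173 0.156     ] [0.66657761 0.04693217 0.156     ] 9 yaw c->m -0.02202337753862428 yaw->from .6466,.0468 0.0066156064724622295 pca -0.09517621300704661
```

>>> {"api": "jog_arm", "payload": {"deltas": [[0,0,0.01,0,0,0,0],[0,0,0.03,0,0,0,0],[0,0,0.04,0,0,0,0],[0,0.01,0.04,0,0,0,0],[0.005,0.02,0.04,0,0,-0.04,0],[0.01,0.02,0.04,0,0,-0.04,0],[0.015,0.03,0.03,0,0,-0.04,0],[0.02,0.035,0,0,0,-0.04,0],[0.02,0.035,0,0,0,-0.04,0],[0.02,0.035,0,0,0,-0.04,0]]}}

```text
t: 10.7
eef_pos: [0.5559, -0.148, 0.2724]
tool_rot: [-0.0, 0.999, 0.034, 0.001]
contact_force: [0.2, -0.1, -0.2]
gripper_width: 0.156
grasp_force: 49.1
```

>>> {"api": "jog_arm", "payload": {"deltas": [[0.018,0.038,0,0,0,-0.03,0],[0.018,0.038,0,0,0,-0.03,0],[0.018,0.038,-0.005,0,0,-0.03,0],[0.016,0.035,-0.01,0,0,-0.02,0],[0.012,0.025,-0.01,0,0,0,0],[0.006,0.015,-0.01,0,0,0,0],[0.002,0.005,0,0,0,0,0],[0,0,0,0,0,0,0],[0,0,0,0,0,0,0]]}}

```text
t: 11.6
eef_pos: [0.6452, 0.0421, 0.2373]
tool_rot: [0.0, 1.0, -0.022, 0.0]
contact_force: [-0.4, -0.0, -0.7]
gripper_width: 0.155
grasp_force: 49.0
```

```bash
python3 - <<'E'
from mont import *
import pickle
o=bot.get_obs();print(o["t"],o["eef_pos"],o["tool_rot"],R.from_quat(o["tool_rot"][[1,2,3,0]]).as_matrix()[:,1])
t=cam("top");s=cam("scene");pickle.dump((t,s),open("p4.pkl","wb"))
mont([[tile(s,240,180,305,240,8),tile(t,190,100,260,180,3)]],"pics/m6.png")
E
```

```text
11.6 [0.64519026 0.0421046  0.23727849] [ 3.33639591e-04  9.99767681e-01 -2.15479655e-02  3.96972031e-04] [-4.30861839e-02 -9.99071148e-01  6.50016280e-04]
(484, 738, 3)
```

View pics/m6.png

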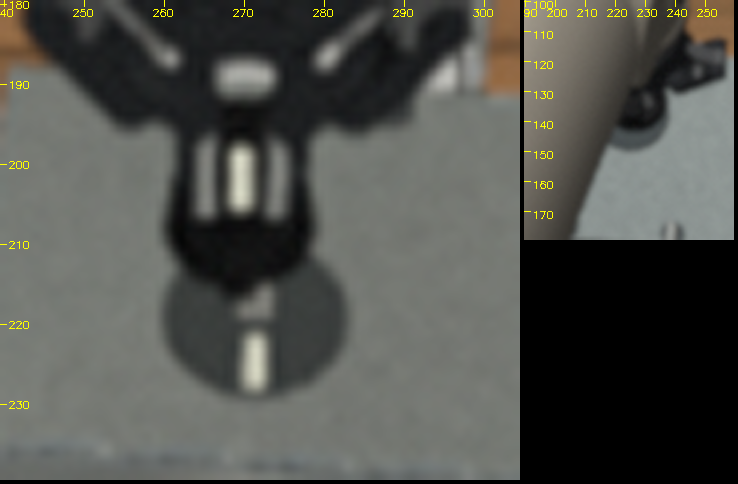

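```bash
python3 - <<'E'
from h import *
import pickle
t,s=pickle.load(open("p4.pkl","rb"))
z=.2373-.0014
print("line c",at_z(s,269.6,202,z),"ends",at_z(s,269.6,197.7,z),at_z(s,269.6,206.2,z),"line width px~3, skirt", at_z(s,269.4,207,z-.027))
print("nose tip exp. at",proj(s,[.6452+.034,.0421-.001,z-.031]),"obs ~(269.5,216)")
print("bar +x end exp",proj(s,[.6452+.022,.0421-.0009,z]))
print("tip top px",proj(s,[.6466,.0468,.178]))
for c in(t,s): print(proj(c,[.6452,.0421,z-.022]))
E
```

```text
line c [0.65529245 0.04097269 0.2359    ] ends [0.64226916 0.04133309 0.2359    ] [0.66779596 0.04062667 0.2359    ] line width px~3, skirt [0.65003231 0.04117076 0.2089    ]
nose tip exp. at [269.66911336 217.71114348] obs ~(269.5,216)
bar +x end exp [269.83524372 205.99607989]
tip top px [271.35940004 213.23654073]
[225.73598078 130.78078229]
[269.76611437 204.18785554]
```

>>> {"api": "jog_arm", "payload": {"deltas": [[0,0,0,0,0,0,0]]}}

```text
t: 11.8
eef_pos: [0.6454, 0.0431, 0.237]
tool_rot: [-0.0, 1.0, -0.021, 0.0]
contact_force: [0.0, 0.3, 0.3]
gripper_width: 0.155
grasp_force: 49.0
```

>>> {"api": "jog_arm", "payload": {"deltas": [[0.0013,0.0043,-0.004,0,0,0,0],[0,0,-0.005,0,0,0,0],[0,0,-0.005,0,0,0,0],[0,0,0,0,0,0,0],[0,0,0,0,0,0,0],[0,0,0,0,0,0,0]]}}

```text
t: 12.4
eef_pos: [0.6469, 0.0487, 0.2224]
tool_rot: [0.0, 1.0, -0.02, 0.0]
contact_force: [0.4, -0.1, -0.1]
gripper_width: 0.151
grasp_force: 49.0
```

>>> {"api": "jog_arm", "payload": {"deltas": [[0,-0.001,-0.001,0,0,0,0],[0,0,-0.0015,0,0,0,0],[0,0,-0.0015,0,0,0,0],[0,0,-0.0015,0,0,0,0],[0,0,-0.001,0,0,0,0],[0,0,0,0,0,0,0]]}}

```text
t: 13.0
eef_pos: [0.6468, 0.0479, 0.2157]
tool_rot: [0.0, 1.0, -0.02, -0.0]
contact_force: [0.9, 0.0, -0.9]
gripper_width: 0.151
grasp_force: 49.0
```

The underside is 4 mm below the tip height with no force, so the spindle is in the bore. I continue down.

>>> {"api": "jog_arm", "payload": {"deltas": [[0,0,-0.0015,0,0,0,0],[0,0,-0.0015,0,0,0,0],[0,0,-0.0015,0,0,0,0],[0,0,-0.0015,0,0,0,0],[0,0,0,0,0,0,0]]}}

```text
t: 13.5
eef_pos: [0.6468, 0.0478, 0.2096]
tool_rot: [0.0, 1.0, -0.02, 0.0]
contact_force: [1.0, -0.3, -0.4]
gripper_width: 0.15
grasp_force: 49.0
```

>>> {"api": "jog_arm", "payload": {"deltas": [[0,0,-0.0015,0,0,0,0],[0,0,-0.0015,0,0,0,0],[0,0,-0.0015,0,0,0,0],[0,0,-0.0015,0,0,0,0],[0,0,0,0,0,0,0]]}}

```text
t: 14.0
eef_pos: [0.6469, 0.0478, 0.2039]
tool_rot: [-0.0, 1.0, -0.02, 0.0]
contact_force: [0.0, -0.4, 1.1]
gripper_width: 0.15
grasp_force: 49.3
```

>>> {"api": "jog_arm", "payload": {"deltas": [[0,0,-0.001,0,0,0,0],[0,0,-0.001,0,0,0,0],[0,0,-0.001,0,0,0,0],[0,0,0,0,0,0,0]]}}

```text
t: 14.4
eef_pos: [0.6469, 0.0478, 0.2009]
tool_rot: [-0.0, 1.0, -0.02, 0.0]
contact_force: [-0.7, -0.0, 3.7]
gripper_width: 0.149
grasp_force: 49.5
```

>>> {"api": "jog_arm", "payload": {"deltas": [[0,0,-0.001,0,0,0,0],[0,0,-0.001,0,0,0,0],[0,0,0,0,0,0,0]]}}

```text
t: 14.7
eef_pos: [0.6469, 0.0478, 0.1991]
tool_rot: [-0.0, 1.0, -0.02, 0.0]
contact_force: [-1.6, 0.0, 5.2]
gripper_width: 0.146
grasp_force: 50.0
```

>>> {"api": "jog_arm", "payload": {"deltas": [[0,0,-0.001,0,0,0,0],[0,0,-0.001,0,0,0,0],[0,0,0,0,0,0,0],[0,0,0,0,0,0,0]]}}

```text
t: 15.1
eef_pos: [0.6471, 0.0477, 0.1987]
tool_rot: [-0.001, 1.0, -0.02, 0.0]
contact_force: [-5.8, 1.5, 16.9]
gripper_width: 0.152
grasp_force: 51.6
```

```bash
python3 - <<'E'
from mont import *
o=bot.get_obs();print(o["t"],o["eef_pos"],o["contact_force"])
s=cam("scene");mont([[tile(s,235,130,320,240,5),tile(s,120,165,180,245,4)]],"pics/m7.png")
E
```

```text
15.1 [0.64705081 0.04772451 0.19867931] [-5.77524066  1.47539024 16.85198255]
(554, 673, 3)
```

View pics/m7.png

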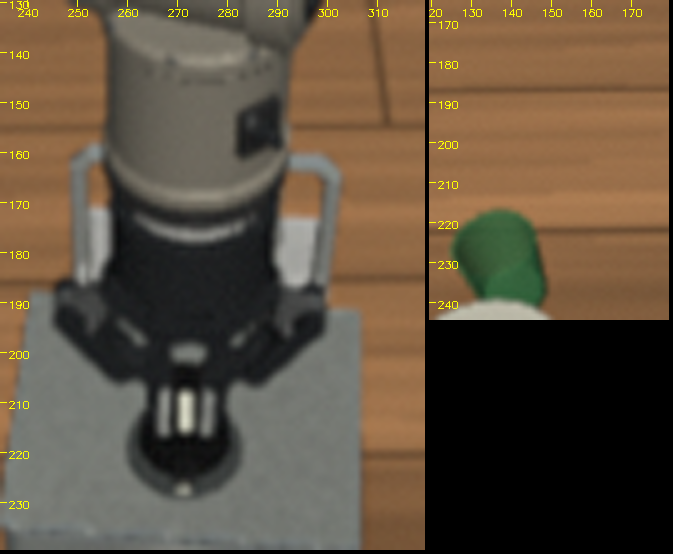

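The knob sits centred and low over the bezel at scene (271, 219), with its nose on the white mark at (271, 227). The pan's handle is still on the hooks, with uprights at scene columns 250 and 300. I'm handing in.

```bash
python3 -c "
from station import bot
print(bot.hand_in())"
```

```text
the job is handed in; nothing more can be done
None
```

I handed the job in with the pan hanging on both hooks, let go of, and the knob fully home on the spindle and held pressed down against its stop at about 17 N, after about 15 s of the 64 s; the judge's result was not shown.

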